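# Take the petty-cash box apart down to the stamp tin

## Task

Get the stamp tin out of the bottom of the petty-cash box: turn the catch knob anticlockwise all the way to its stop, slide the lid fully open along its runners, lift the coin tray out and set it gently on the desk pad, then lift out the tin that stood beneath it and set that gently on the pad too. Keep tray and tin upright, each standing flat on the pad itself, leave the lid open in its runners, and leave everything else on the desk where it is.

Things in the scene. Friction and masses are not known exactly. Their poses are not given: they have to be found in the camera images.
- box: Grey steel cash box, fixed to the desk, 138 (x) x 262 (y) mm, 83 mm high over its runners; origin at the centre of its underside. Its +y half is an open well, its -y half a closed deck. The lid slides from over the well to over the deck (towards -y) on the long walls (tops 74 mm high), held down by steel lips. A bracket on the -x side, out to x = -112 mm, carries the catch knob.
- well_mid (a point): Centre of the box's well, on its floor (10 mm above the desk), at (0, 66) mm in the box's frame. The well is 114 (x) x 118 (y) mm inside; ledges 8 mm deep at its two y ends carry the tray's underside 50 mm above the desk. The rim around it, with the lips, is 83 mm above the desk.
- knob (a joint): Catch knob on a vertical axis; rad, 0 at the anticlockwise stop (seen from above), growing clockwise to 2.6. Starts at 1.9 to 2.5: takes more than one grasp. Friction 0.06 N m; stays where left. A flat steel fan under it (radius 40 mm, 75 to 80 mm above the desk) blocks the lid until the knob is within about 0.2 rad of the anticlockwise stop; pushing the lid does not turn it open.
- knob_grip (a point): Point on the knob's axis, 104 mm above the desk, at (-84, -35) mm in the box's frame. The black grip bar is 40 mm long (this point's x axis, which at knob value 0 is the box's x axis), 12 mm thick (its y axis) and runs from 82 to 114 mm above the desk; fingertips should stay above 83 mm.
- lid_rib (a point): Middle of the rib on the sliding lid, 86 mm above the desk. The lid is a loose aluminium plate 124 (x) x 127 (y) x 5 mm, top at 79 mm; the rib across its middle is 50 mm long (x), 10 mm thick (y), top at 93 mm. In the box's frame the rib is at y = +63.5 mm closed and -56.5 mm fully open, against the end stop. Slides easily (a few N); the lips stop it being lifted.
- tray_mid (a point): Centre (half-way up) of the black coin tray, 108 (x) x 112 (y) x 23 mm, about 0.22 kg, in the well under the lid with 3 mm of play a side. Its grip is a fin across the middle, 10 mm thick (x), 106 mm long (y), level with the tray's top; the compartments on both sides are 46 mm wide and 20 mm deep.
- tin_mid (a point): Centre (half-way up) of the plain round steel stamp tin, 44 mm across, 38 mm high, about 0.15 kg, standing on the well's floor under the tray, up to 8 mm off the well's middle either way.
- pad: Dark desk pad, flat on the desk, fixed, 250 (x) x 280 (y) x 3 mm; origin at the centre of its underside.
- notes: White block of notepaper, 60 x 60 x 12 mm, origin under its centre, on the pad along its +x edge: leave it there.
- calculator: Bystander, desk calculator 130 x 90 x 20 mm, origin under its centre.
- stapler: Bystander, stapler 130 mm long, 55 mm high, origin under its centre.
- tape: Bystander, tape dispenser 130 mm long, 80 mm high, origin under its centre.
- mug: Bystander, white mug 90 mm high, origin under its centre.
Things that resemble listed ones, but are neither listed nor needed, are in the scene too. Of the things that look like the part that bears lid_rib, the largest one is meant.

How it is judged:
By the outcome, as a careful person would: the job done as asked, in the order asked, and still so for the second after the job is handed in, with the robot touching nothing.
It also fails if it takes over 72 s, if anything falls off the work surface, if the arm or the gripper's body presses on something with over 40 N, if the wrist force passes 120 N, or if a joint passes its speed limit or range.

## Robot

A 6-joint arm with a two-finger parallel gripper is mounted at the origin on the work surface. World frame = base frame: x ahead of the robot, y to its left, z up, the work surface at z = 0. Lengths are in m, angles in rad, forces in N, time in s.
With the tool pointing down it reaches from about 0.325 to 0.775 m from the base axis. Payload 5.5 kg.
Tool frame: the origin (TCP) lies at the very end of the fingers, on their centre line; the grasp point (between the pads) lies 19 mm behind it (bot.hold_point_z is the x of the grasp point in the tool frame, in m); x points along the fingers, z is the direction in which the jaws open and shut, and the axes are right-handed (so a half turn about x gives the same grasp; the last joint's range is limited). The gripper opens to 88 mm and grips with 3 to 60 N. Pads are 20 mm wide; open, the fingers measure 115 mm over their backs; the gripper's body (75 mm by 178 mm) begins 61 mm behind the grasp point.
Start: joints at [1.137, 0.091, 1.231, -0, 1.82, -0.057], TCP at [0.221, 0.558, 0.223] pointing down, gripper open.
Joint ranges: [-2.87, 2.87], [-0.86, 2.18], [0.17, 2.46], [-1.51, 4.65], [0.06, 2.69], [-2.65, 2.65]. Speed limits (rad/s): [2.57, 2.57, 3.01, 3.14, 3.14, 3.14].

## Interface

Orientations are given as a rotation vector (axis times angle).
In Python, from workcell import bot gives the robot as it stands.
- The arm moves only by the tool step_arm, never from a script. Its argument "steps" is a list of rows, each a list of 7 numbers: the opening, from 0 (shut) to 1 (fully open), then the shift along the tool's x, y, z in units of 30 mm (1.0 is 30 mm), then the turn, a rotation vector about the tool's x, y, z in units of 6 degrees (1.0 is 6 degrees). A call has 1 to 12 rows; each row shifts and turns the commanded pose from where the row before left it, along the tool's axes as they then stand; what a row does not reach is not made up. A row lasts 1/12 s, in which the tool goes at most 41.7 mm and 7.16 degrees, less where a joint would pass 70% of its speed; a pose out of reach is approached as far as the arm can. A call is refused whole if a number of a shift passes 1 or a number of a turn 1, either way. A call with a gripper value outside its range is refused whole. The fingers move at their own pace and stop on an object; the grip force is fixed at half the most. Time passes only in rows, so rows that do not move let the fingers close. It gives the time, the measured TCP pose, the force and the opening at its end, in the units of the state.
- bot.get_state(): the state, without advancing time (a new reading comes with each control period).
- bot.read_camera(name): name is "scene" or "side" or "wrist"; returns a dict with "image" (384x512x3 uint8, red, green, blue), "range_z" (384x512 float32, m along the optical axis (not along the pixel's ray), 0 where there is no reading), "fov_y" (degrees; the focal length in pixels is half the picture's height over the tangent of half this angle, whatever the lens; pixels are square), "cx", "cy" (the principal point, pixels), "extrinsics" (4x4, takes a point from camera to world coordinates); the wrist camera has in their place "tool_from_camera" (4x4, takes a point from camera to tool coordinates, whose origin is the TCP and whose axes are the tool frame's). Camera axes: x right, y down, z forward; pixel columns grow to the right and rows downward; lengths in m; the calibration is good to about 2 mm. A picture is of the moment at which its call begins: read the wrist's pose just before it.
- bot.hand_in(): hands the job in, once; it reports no verdict.
The state is a dict: "t": time; "joint_positions": joint angles; "joint_vel": joint speeds; "joint_torque": joint torques, N m; "tcp_pos": TCP position; "tool_rot": TCP orientation; "wrist_force": force on the tool from outside, world axes, zero at the start; "moment": the same for the moment, N m; "width": finger opening in m.
Only numpy, scipy, OpenCV 4.12 (cv2) and the standard library are available. Lean on these libraries where they do the work, as an engineer would, in place of code of your own. Each camera call takes 0.05 s, during which the arm holds its last target. There are 200 camera calls.

## Working session

There is one attempt and no reset: what is moved stays moved. The work goes in short steps, Python scripts to look and compute and a tool call to move; the robot and the scene stay as the last step left them, time stands still between calls to the robot, and variables do not carry over. Pictures are saved under pics/ and viewed, about 8 in all and at most 12, crops included, and the job is handed in when it is done.

Besides the shell and the picture viewer there is one more tool, called as name([rows], argument=value, ...), one row to a line, values as JSON. step_arm: Moves the arm, as the interface text tells. Its arguments: {"type":"object","properties":{"steps":{"type":"array"}},"required":["steps"]}

```bash
mkdir -p pics; ls
cat > h.py <<'E'
import numpy as np, cv2
from workcell import bot
from scipy.spatial.transform import Rotation as R
def grab(n):
    s=bot.get_state(); c=bot.read_camera(n)
    if n=="wrist":
        T=np.eye(4);T[:3,:3]=R.from_rotvec(s["tool_rot"]).as_matrix();T[:3,3]=s["tcp_pos"]
        c["extrinsics"]=T@c["tool_from_camera"]
    np.savez("last_%s.npz"%n,**{k:c[k] for k in("image","range_z","fov_y","cx","cy","extrinsics")})
    return c
def world(c):
    z=c["range_z"];f=192/np.tan(np.radians(float(c["fov_y"]))/2)
    v,u=np.mgrid[0:384,0:512]
    p=np.stack([(u-c["cx"])*z/f,(v-c["cy"])*z/f,z],-1)
    E=c["extrinsics"]; return p@E[:3,:3].T+E[:3,3]
def proj(c,p):
    E=c["extrinsics"];f=192/np.tan(np.radians(float(c["fov_y"]))/2)
    q=(np.asarray(p)-E[:3,3])@E[:3,:3]; return q[...,:2]/q[...,2:]*f+[float(c["cx"]),float(c["cy"])]
E
python3 - <<'E'
from h import *
a=grab("scene")
print(bot.get_state()); print(a["extrinsics"],a["fov_y"])
cv2.imwrite("pics/1.png",cv2.resize(a["image"][:,:,::-1],(768,576),interpolation=cv2.INTER_CUBIC))
b=grab("side");print(b["extrinsics"]); cv2.imwrite("pics/2.png",cv2.resize(b["image"][:,:,::-1],(768,576)))
E
```

```text
pics
{'t': 0.05, 'joint_positions': array([ 1.13730928e+00,  9.18326179e-02,  1.23183511e+00, -1.80722708e-05,
        1.81980459e+00, -5.67194271e-02]), 'joint_vel': array([-1.56407830e-03, -2.00875887e-03, -3.50183462e-04,  1.28264012e-03,
        2.34523186e-05,  8.84507926e-04]), 'joint_torque': array([ 4.19785792e-03, -4.48200810e+01, -4.07908523e+01,  7.02716969e-02,
        2.87736714e-02, -1.20275877e-04]), 'tcp_pos': array([0.22064715, 0.55764645, 0.22155127]), 'tool_rot': array([-0.92836401,  1.36585505,  0.92674393]), 'wrist_force': array([-0.42955689,  0.67128018,  0.6808915 ]), 'moment': array([ 0.0288467 ,  0.02116075, -0.0191416 ]), 'width': 0.08779259172190286}
[[-0.59651875  0.61485575 -0.51586605  1.09960181]
 [ 0.8023638   0.47241141 -0.3647462   0.36088187]
 [ 0.01943471 -0.63149019 -0.77514026  0.9084503 ]
 [ 0.          0.          0.          1.        ]] 53.66376595503141
[[ 0.99481159 -0.06667115  0.07684307  0.48503777]
 [-0.10114886 -0.72911836  0.67687172 -0.74306456]
 [ 0.01089988 -0.68113242 -0.73207911  0.88583596]
 [ 0.          0.          0.          1.        ]]
```

View pics/1.png

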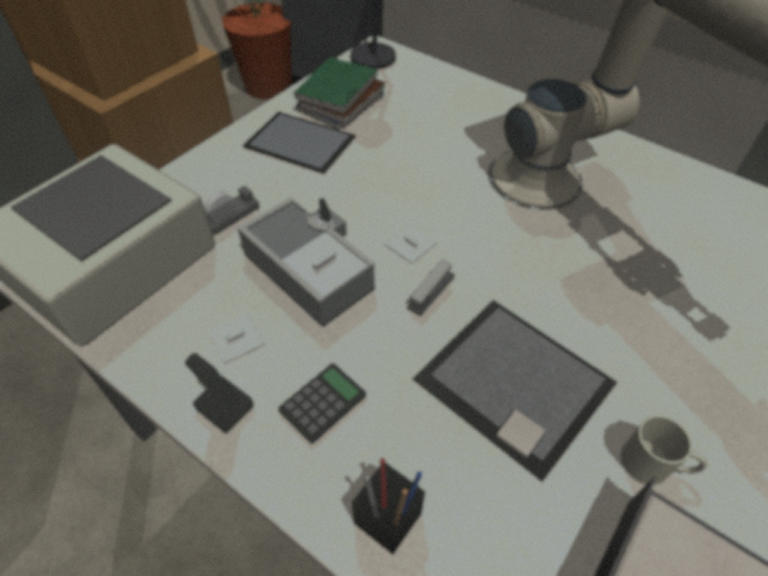

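The scene camera shows the box at about (305,260) with its lid closed at (325,262) and the knob at (325,210). The pad is at (515,388) with the notes at (522,432), and the mug stands next to it. Next I measure the box and pad from depth.

Run:
```python
from h import *
for n in("scene","side"):
    c=np.load("last_%s.npz"%n); W=world(c)
    if n=="scene":
        for nm,u,v in[("rib",325,262),("knob",325,205),("deck",290,225),("boxfar",292,203),("boxnear",325,310),("padc",515,388),("notes",522,432),("mug",660,450),("stap",430,287)]:
            print(nm,W[int(v/1.5),int(u/1.5)].round(3))
    m=(W[...,2]>0.06)&(W[...,2]<0.095)&(c["range_z"]>0)
    k,l,s,ce=cv2.connectedComponentsWithStats(m.astype(np.uint8))
    for i in range(1,k):
        if s[i,4]>150:
            P=W[l==i]; r=cv2.minAreaRect((P[:,:2]*1000).astype(np.float32)); print(n,s[i],np.round(r[0],1),np.round(r[1],1),round(r[2],2))
```

```text
rib [ 0.582 -0.169  0.089]
knob [ 0.482 -0.254  0.116]
deck [ 0.54  -0.302  0.073]
boxfar [ 0.488 -0.345  0.073]
boxnear [ 0.646 -0.118  0.045]
padc [0.551 0.247 0.006]
notes [0.626 0.301 0.018]
mug [0.508 0.501 0.006]
stap [0.48  0.01  0.045]
scene [  0   0 124  37 918] [  302.6 -1348.2] [282.1 553.6] 43.79
scene [347   0  63  21 429] [-699.3 -275.7] [311.9  28.2] 89.83
scene [435  22  77  33 662] [-701.3  179.3] [ 25.4 333. ] 0.14
scene [ 196   38   55   35 1092] [  53.  -590.1] [212.4 154. ] 12.1
scene [341 101  40  17 291] [33. 14.] [ 68.6 131.5] 25.2
scene [ 158  131   91   74 3480] [ 548.3 -234.2] [267.5 182.3] 80.94
scene [   0  143  140   77 1173] [ 846.8 -468.9] [171.5 390.2] 59.51
scene [421 277  50  37 731] [533.4 493.2] [ 79.3 101.6] 45.03
scene [401 321  32  63 192] [700.  490.2] [154.7   1.2] 0.19
scene [ 408  326  104   58 3377] [693.1 583. ] [149.4 167. ] 0.2
scene [234 329  49  33 234] [888.7 219. ] [ 53.4 105.9] 44.81
side [ 258   57   92   42 2768] [779.3 599. ] [320.5 232.6] 0.47
side [231  88  22  19 320] [542.1 486.6] [90.  79.3] 67.64
side [336 131  30  23 257] [850.8 181. ] [ 55.4 105.5] 45.04
side [ 25 205  56  26 425] [ 12.2 -36.8] [130.5  63.9] 19.88
side [381 216  18  21 176] [ 878.7 -144.2] [23.4 51.3] 24.76
side [ 223  221   79  102 6188] [ 545.9 -233.8] [265.3 180.7] 80.71
side [273 370  31  14 370] [ 570.1 -488.1] [21.3 60.6] 84.09
```

View pics/2.png

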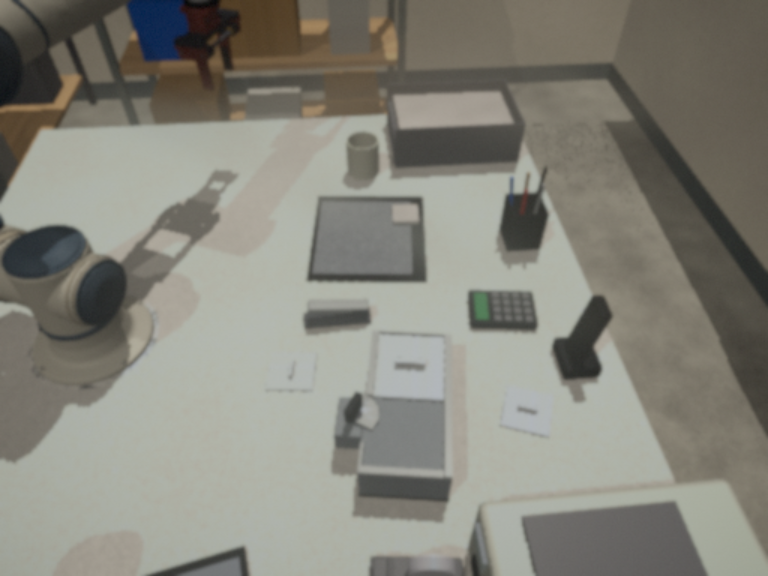

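The side view agrees: the lid is closed with its rib at (410,366), the knob is at (357,407), and the pad is at (367,237) with notes on its +x, +y corner. Next I fit the poses.

```bash
cat >> h.py <<'E'
def ray(c,u,v,z):
    E=c["extrinsics"];f=192/np.tan(np.radians(float(c["fov_y"]))/2)
    d=E[:3,:3]@np.array([(u-c["cx"])/f,(v-c["cy"])/f,1]);o=E[:3,3]
    return (o+d*(z-o[2])/d[2])
def tool():
    s=bot.get_state();M=R.from_rotvec(s["tool_rot"]).as_matrix()
    return s,s["tcp_pos"],M
E
python3 - <<'E'
from h import *
cs={n:np.load("last_%s.npz"%n) for n in("scene","side")}
for n,c in cs.items():
    W=world(c);P=W.reshape(-1,3);P=P[c["range_z"].ravel()>0]
    k=P[(np.hypot(P[:,0]-.484,P[:,1]+.256)<.05)&(P[:,2]>.098)&(P[:,2]<.125)]
    r=cv2.minAreaRect((k[:,:2]*1000).astype(np.float32));print(n,"knob",len(k),k.mean(0).round(4),np.round(r[0]),np.round(r[1]),r[2], np.percentile(k[:,2],[5,50,95]).round(3))
    rb=P[(np.hypot(P[:,0]-.578,P[:,1]+.172)<.05)&(P[:,2]>.084)&(P[:,2]<.1)]
    r=cv2.minAreaRect((rb[:,:2]*1000).astype(np.float32));print(n,"rib",len(rb),rb.mean(0).round(4),np.round(r[0]),np.round(r[1]),r[2])
    # box top: fit in rotated frame
    for yaw in(-9.3,):
        y=np.radians(yaw);ex=np.array([np.cos(y),np.sin(y)]);ey=np.array([-ex[1],ex[0]])
        b=P[(np.hypot(P[:,0]-.567,P[:,1]+.237)<.2)&(P[:,2]>.068)&(P[:,2]<.09)]
        q=b[:,:2]@np.array([ex,ey]).T
        o=np.array([.567,-.237])@np.array([ex,ey]).T
        q-=o; print(n,np.percentile(q,[0,.5,99.5,100],axis=0).round(4).tolist(), "z",np.median(b[:,2]))
c=cs["scene"]
for u,v in[(495,303),(615,381),(542,478),(416,378),(499,434),(520,410),(546,430),(524,456)]: print(ray(c,u/1.5,v/1.5,.003).round(3))
c=cs["side"]
for u,v in[(319,197),(422,197),(427,279),(309,278)]: print("s",ray(c,u/1.5,v/1.5,.003).round(3))
s,p,M=tool();print(M.round(3))
# crops
A=cv2.resize(cs["scene"]["image"][120:220,150:260,::-1],None,fx=5,fy=5,interpolation=cv2.INTER_CUBIC)
cv2.imwrite("pics/3.png",A)
E
```

```text
scene knob 57 [ 0.4835 -0.2554  0.1103] [ 481. -259.] [45. 12.] 59.21295928955078 [0.101 0.112 0.116]
scene rib 77 [ 0.5804 -0.173   0.0905] [ 579. -174.] [11. 50.] 80.885009765625
scene [[-0.1098, -0.1338], [-0.1053, -0.1298], [0.0709, 0.1319], [0.0724, 0.133]] z 0.07758494172268648
side knob 120 [ 0.4786 -0.2618  0.111 ] [ 479. -260.] [40. 13.] 56.71169662475586 [0.101 0.113 0.116]
side rib 106 [ 0.5772 -0.1765  0.091 ] [ 577. -175.] [14. 48.] 82.57807159423828
side [[-0.1117, -0.1325], [-0.1085, -0.1313], [0.0685, 0.1293], [0.069, 0.1324]] z 0.077354011554854
[0.404 0.122 0.003]
[0.426 0.388 0.003]
[0.669 0.364 0.003]
[0.642 0.095 0.003]
[0.645 0.27  0.003]
[0.583 0.277 0.003]
[0.59  0.331 0.003]
[0.654 0.323 0.003]
s [0.428 0.385 0.003]
s [0.673 0.364 0.003]
s [0.647 0.093 0.003]
s [0.403 0.118 0.003]
[[-0.001 -0.93   0.368]
 [-0.002  0.368  0.93 ]
 [-1.     0.    -0.002]]
```

Fits from both cameras:
- **Box:** centre about (0.567,-0.2375), yaw -9.2°.
- **Knob:** bar at about 58° in the world, so θ≈1.97 rad.
- **Pad:** centre about (0.5365,0.241), yaw -5°.

With the tool's z-axis at -32° at the start and 81° at the end, the whole turn stays within joint 6's range. I'll plan the moves as constant twists.

```bash
cat >> h.py <<'E'
from scipy.linalg import logm
YAW=-9.2; C=np.array([.567,-.2375])
def box(x,y,z):
    a=np.radians(YAW);e=np.array([np.cos(a),np.sin(a)])
    return np.r_[C+x/1000*e+y/1000*np.array([-e[1],e[0]]),z/1000]
def plan(pos,phi,n=None,start=None):
    """constant row for a move to TCP pos, tool z heading phi (deg), pointing down"""
    s,p,M=tool(); A=np.eye(4);A[:3,:3]=M;A[:3,3]=p
    if start is not None: A=start
    f=np.radians(phi);x=np.array([0,0,-1.]);z=np.array([np.cos(f),np.sin(f),0])
    B=np.eye(4);B[:3,:3]=np.c_[x,np.cross(z,x),z];B[:3,3]=pos
    L=np.real(logm(np.linalg.inv(A)@B)); t=L[:3,3]/.03; w=np.degrees([L[2,1],L[0,2],L[1,0]])/6
    m=max(abs(t).max(),abs(w).max(),np.linalg.norm(t)/1.35); n=n or int(np.ceil(m))
    print("n",n,"row",(t/n).round(3),(w/n).round(3)," total",t.round(2),w.round(2)); return B
def st():
    s,p,M=tool();print("t%.2f"%s["t"],"tcp",p.round(4),"phi %.1f"%np.degrees(np.arctan2(M[1,2],M[0,2])),"tilt",M[2,1:].round(3),"w %.4f"%s["width"],"F",s["wrist_force"].round(1),"j1,6",s["joint_positions"][[0,5]].round(2))
E
python3 - <<'E'
from h import *
print(box(-84,-35,104))
B=plan([.50,-.235,.26],-32); plan(box(-84,-35,88),-32,start=B)
E
```

```text
[ 0.47848471 -0.25861975  0.104     ]
n 32 row [-0.04  -0.998  0.021] [ 0.523 -0.     0.   ]  total [ -1.27 -31.94   0.67] [ 1.674e+01 -1.000e-02  1.000e-02]
n 6 row [ 0.956 -0.175 -0.032] [0. 0. 0.]  total [ 5.73 -1.05 -0.19] [0. 0. 0.]
```

step_arm([
  [0.5,-0.04,-1,0.02,0.52,0,0],
  [0.5,-0.04,-1,0.02,0.52,0,0],
  [0.5,-0.04,-1,0.02,0.52,0,0],
  [0.5,-0.04,-1,0.02,0.52,0,0],
  [0.5,-0.04,-1,0.02,0.52,0,0],
  [0.5,-0.04,-1,0.02,0.52,0,0],
  [0.5,-0.04,-1,0.02,0.52,0,0],
  [0.5,-0.04,-1,0.02,0.52,0,0],
  [0.5,-0.04,-1,0.02,0.52,0,0],
  [0.5,-0.04,-1,0.02,0.52,0,0],
  [0.5,-0.04,-1,0.02,0.52,0,0],
  [0.5,-0.04,-1,0.02,0.52,0,0],
])

```text
t: 1.1
tcp_pos: [0.5018, 0.3408, 0.2362]
tool_rot: [-0.422, 1.531, 0.421]
wrist_force: [-0.1, -0.1, 0.4]
width: 0.0441
```

step_arm([
  [0.5,-0.04,-1,0.02,0.52,0,0],
  [0.5,-0.04,-1,0.02,0.52,0,0],
  [0.5,-0.04,-1,0.02,0.52,0,0],
  [0.5,-0.04,-1,0.02,0.52,0,0],
  [0.5,-0.04,-1,0.02,0.52,0,0],
  [0.5,-0.04,-1,0.02,0.52,0,0],
  [0.5,-0.04,-1,0.02,0.52,0,0],
  [0.5,-0.04,-1,0.02,0.52,0,0],
  [0.5,-0.04,-1,0.02,0.52,0,0],
  [0.5,-0.04,-1,0.02,0.52,0,0],
  [0.5,-0.04,-1,0.02,0.52,0,0],
  [0.5,-0.04,-1,0.02,0.52,0,0],
])

```text
t: 2.1
tcp_pos: [0.5922, -0.0012, 0.2507]
tool_rot: [0.091, 1.57, -0.091]
wrist_force: [0.1, 0.1, -0.5]
width: 0.044
```

step_arm([
  [0.5,-0.04,-1,0.02,0.52,0,0],
  [0.5,-0.04,-1,0.02,0.52,0,0],
  [0.5,-0.04,-1,0.02,0.52,0,0],
  [0.5,-0.04,-1,0.02,0.52,0,0],
  [0.5,-0.04,-1,0.02,0.52,0,0],
  [0.5,-0.04,-1,0.02,0.52,0,0],
  [0.5,-0.04,-1,0.02,0.52,0,0],
  [0.5,-0.04,-1,0.02,0.52,0,0],
  [0.5,0,0,0,0,0,0],
  [0.5,0,0,0,0,0,0],
])

```text
t: 2.93
tcp_pos: [0.525, -0.2296, 0.2607]
tool_rot: [0.432, 1.528, -0.432]
wrist_force: [0.6, 0.2, 0.6]
width: 0.0435
```

Run:
```python
from h import *
st(); c=grab("wrist"); cv2.imwrite("pics/4.png",cv2.resize(c["image"][:,:,::-1],(768,576)))
W=world(c);P=W.reshape(-1,3);P=P[c["range_z"].ravel()>0]
k=P[(np.hypot(P[:,0]-.48,P[:,1]+.259)<.04)&(P[:,2]>.105)&(P[:,2]<.125)]
r=cv2.minAreaRect((k[:,:2]*1000).astype(np.float32));print("knob",len(k),r,np.median(k[:,2]))
rb=P[(np.hypot(P[:,0]-.578,P[:,1]+.175)<.05)&(P[:,2]>.087)&(P[:,2]<.1)]
if len(rb)>9: print("rib",len(rb),cv2.minAreaRect((rb[:,:2]*1000).astype(np.float32)))
print(c["tool_from_camera"].round(3))
plan(box(-84,-35,88),-32)
```

```text
t2.93 tcp [ 0.525  -0.2296  0.2607] phi -31.6 tilt [ 0.    -0.001] w 0.0435 F [0.6 0.2 0.6] j1,6 [-0.47  0.08]
knob 511 ((478.8123779296875, -257.2626647949219), (39.32444381713867, 11.770557403564453), 58.99408721923828) 0.11436862805967507
rib 601 ((577.1327514648438, -173.86392211914062), (9.97140121459961, 49.91325378417969), 80.86360931396484)
[[-0.001 -0.252  0.968 -0.163]
 [-0.    -0.968 -0.252  0.069]
 [ 1.    -0.     0.001 -0.   ]
 [ 0.     0.     0.     1.   ]]
n 6 row [ 0.959 -0.28  -0.134] [ 0.015 -0.001 -0.001]  total [ 5.75 -1.68 -0.8 ] [ 0.09 -0.01 -0.  ]
```

View pics/4.png

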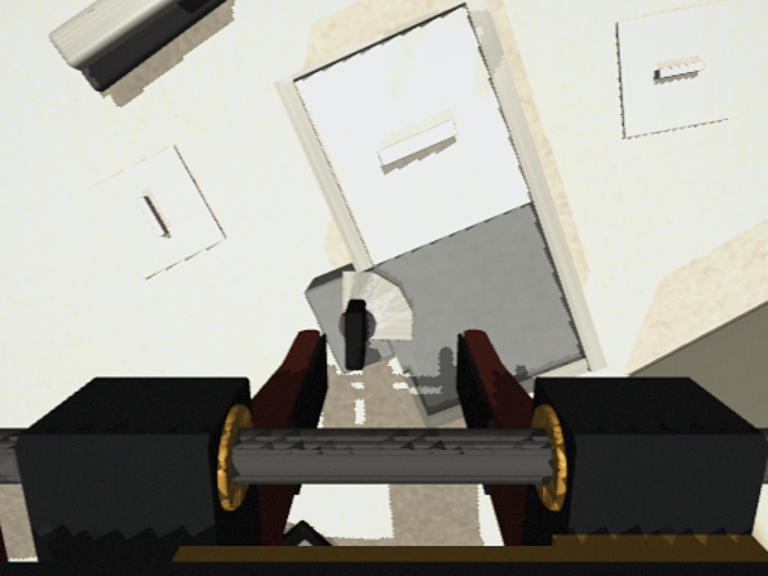

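Camera pixels give the knob bar at (478.8,-257.3), 59°, and the rib at (577.1,-173.9). Both match the fit to about 1 mm, so I'll descend onto the knob and close.

step_arm([
  [0.5,0.6,-0.55,-0.27,0.03,0,0],
  [0.5,0.6,-0.55,-0.27,0.03,0,0],
  [0.5,0.6,-0.55,-0.28,0,0,0],
  [0.5,1,0,0,0,0,0],
  [0.5,1,0,0,0,0,0],
  [0.5,1,0,0,0,0,0],
  [0.5,0.95,0,0,0,0,0],
  [0.5,0,0,0,0,0,0],
  [0.5,0,0,0,0,0,0],
])

```text
t: 3.73
tcp_pos: [0.4786, -0.2561, 0.0875]
tool_rot: [0.434, 1.53, -0.432]
wrist_force: [-0.5, -0.3, 0.7]
width: 0.0439
```

```bash
sed -i 's/C=np.array(\[.567,-.2375\])/C=np.array([.567,-.2365])/;s/YAW=-9.2/YAW=-9.15/' h.py
python3 - <<'E'
from h import *
st(); plan([.4786,-.2575,.088],-31)
E
```

```text
t3.73 tcp [ 0.4786 -0.2561  0.0875] phi -31.7 tilt [ 0.    -0.003] w 0.0439 F [-0.5 -0.3  0.7] j1,6 [-0.55 -0.  ]
n 1 row [-0.015 -0.04   0.025] [-0.112 -0.031 -0.003]  total [-0.02 -0.04  0.03] [-0.11 -0.03 -0.  ]
```

step_arm([
  [0.3,-0.02,-0.04,0.03,-0.11,0,0],
  [0,0,0,0,0,0,0],
  [0,0,0,0,0,0,0],
  [0,0,0,0,0,0,0],
  [0,0,0,0,0,0,0],
  [0,0,0,0,0,0,0],
  [0,0,0,0,-0.5,0,0],
  [0,0,0,0,-1,0,0],
  [0,0,0,0,-1,0,0],
  [0,0,0,0,-1,0,0],
])

```text
t: 4.57
tcp_pos: [0.4787, -0.259, 0.09]
tool_rot: [0.135, 1.567, -0.135]
wrist_force: [-2.7, 2.0, 4.2]
width: 0.0118
```

step_arm([
  [0,0,0,0,-1,0,0],
  [0,0,0,0,-1,0,0],
  [0,0,0,0,-1,0,0],
  [0,0,0,0,-1,0,0],
  [0,0,0,0,-1,0,0],
  [0,0,0,0,-1,0,0],
  [0,0,0,0,-1,0,0],
  [0,0,0,0,-1,0,0],
  [0,0,0,0,-1,0,0],
  [0,0,0,0,-1,0,0],
  [0,0,0,0,-1,0,0],
  [0,0,0,0,-0.5,0,0],
])

```text
t: 5.57
tcp_pos: [0.4793, -0.2587, 0.0901]
tool_rot: [-0.805, 1.415, 0.804]
wrist_force: [-0.2, 2.4, 3.7]
width: 0.012
```

Run:
```python
from h import *
st(); print(bot.get_state()["moment"])
```

```text
t5.57 tcp [ 0.4793 -0.2587  0.0901] phi 59.2 tilt [-0.001  0.001] w 0.0120 F [-0.2  2.4  3.7] j1,6 [-0.56 -1.59]
[ 0.47308822  0.18792602 -0.08985983]
```

step_arm([
  [0,0,0,0,-1,0,0],
  [0,0,0,0,-1,0,0],
  [0,0,0,0,-1,0,0],
  [0,0,0,0,-0.7,0,0],
  [0,0,0,0,-0.2,0,0],
  [0,0,0,0,0,0,0],
  [0,0,0,0,0,0,0],
])

```text
t: 6.15
tcp_pos: [0.4794, -0.2585, 0.0901]
tool_rot: [-1.107, 1.269, 1.107]
wrist_force: [-0.7, 4.8, 6.4]
width: 0.0118
```

Run:
```python
from h import *
st(); print(bot.get_state()["moment"])
```

```text
t6.15 tcp [ 0.4794 -0.2585  0.0901] phi 82.1 tilt [-0.001  0.001] w 0.0118 F [-0.7  4.8  6.4] j1,6 [-0.56 -1.99]
[ 0.88432069  0.16729443 -0.48291245]
```

step_arm([
  [0.5,0,0,0,0.2,0,0],
  [0.5,0,0,0,0,0,0],
  [0.5,0,0,0,0,0,0],
  [0.5,0,0,0,0,0,0],
  [0.5,-0.7,0,0,0,0,0],
  [0.5,-1,0,0,0,0,0],
  [0.5,-0.5,0,0,0,0,0],
  [0.5,0,0,0,0,0,0],
])

```text
t: 6.82
tcp_pos: [0.4804, -0.2603, 0.1595]
tool_rot: [-1.099, 1.277, 1.087]
wrist_force: [-0.4, 0.3, 0.7]
width: 0.044
```

Run:
```python
from h import *
st(); B=plan(box(0,63.5,145),80.85); plan(box(0,63.5,83.5),80.85,start=B)
c=grab("wrist");W=world(c);P=W.reshape(-1,3);P=P[c["range_z"].ravel()>0]
k=P[(np.hypot(P[:,0]-.48,P[:,1]+.259)<.04)&(P[:,2]>.108)&(P[:,2]<.125)]
if len(k)>20: print("knob",len(k),cv2.minAreaRect((k[:,:2]*1000).astype(np.float32)))
c=grab("side");W=world(c);P=W.reshape(-1,3)
k=P[(np.hypot(P[:,0]-.48,P[:,1]+.259)<.04)&(P[:,2]>.1)&(P[:,2]<.12)]
if len(k)>20: print("knob side",len(k),cv2.minAreaRect((k[:,:2]*1000).astype(np.float32)))
```

```text
t6.82 tcp [ 0.4804 -0.2603  0.1595] phi 81.0 tilt [-0.006 -0.003] w 0.0440 F [-0.4  0.3  0.7] j1,6 [-0.56 -1.97]
n 4 row [ 0.122 -0.682  0.838] [ 0.008 -0.007  0.015]  total [ 0.49 -2.73  3.35] [ 0.03 -0.03  0.06]
n 3 row [ 0.683 -0.     0.   ] [0. 0. 0.]  total [ 2.05 -0.    0.  ] [0. 0. 0.]
knob 1141 ((478.4303283691406, -258.0643005371094), (11.800813674926758, 39.68600082397461), 80.9656982421875)
knob side 54 ((478.6871643066406, -263.61834716796875), (4.945703506469727, 38.865943908691406), 83.11913299560547)
```

The knob bar now lies at -9.0° against a box yaw of -9.15°, so it's at the anticlockwise stop. Next I go to the rib.

step_arm([
  [0.4,0.12,-0.68,0.84,0,0,0],
  [0.4,0.12,-0.68,0.84,0,0,0],
  [0.4,0.12,-0.68,0.84,0,0,0],
  [0.4,0.12,-0.68,0.84,0,0,0],
  [0.4,0,0,0,0,0,0],
  [0.4,0.7,0,0,0,0,0],
  [0.4,0.7,0,0,0,0,0],
  [0.4,0.62,0,0,0,0,0],
  [0.4,0,0,0,0,0,0],
])

```text
t: 7.67
tcp_pos: [0.5751, -0.1726, 0.0794]
tool_rot: [-1.095, 1.279, 1.093]
wrist_force: [0.6, 0.3, 0.4]
width: 0.0354
```

Run:
```python
from h import *
st(); plan(box(0,63.5,83.5),80.85)
```

```text
t7.67 tcp [ 0.5751 -0.1726  0.0794] phi 81.1 tilt [-0.001 -0.001] w 0.0354 F [0.6 0.3 0.4] j1,6 [-0.35 -1.76]
n 1 row [-0.135 -0.072 -0.028] [ 0.037 -0.006  0.009]  total [-0.14 -0.07 -0.03] [ 0.04 -0.01  0.01]
```

step_arm([
  [0.4,-0.13,-0.07,-0.03,0,0,0],
  [0.4,0,0,0,0,0,0],
  [0,0,0,0,0,0,0],
  [0,0,0,0,0,0,0],
  [0,0,0,0,0,0,0],
  [0,0,0,0,0,0,0],
  [0,0,0,0,0,0,0],
  [0,0,0,-0.3,0,0,0],
  [0,0,0,-0.5,0,0,0],
  [0,0,0,-0.5,0,0,0],
  [0,0,0,0,0,0,0],
])

```text
t: 8.58
tcp_pos: [0.5701, -0.2156, 0.0837]
tool_rot: [-1.092, 1.282, 1.091]
wrist_force: [0.2, -0.5, -1.9]
width: 0.0093
```

Run:
```python
from h import *
st(); plan(box(0,-56.5,83.5),80.85)
```

```text
t8.58 tcp [ 0.5701 -0.2156  0.0837] phi 80.9 tilt [ 0.001 -0.002] w 0.0093 F [ 0.2 -0.5 -1.9] j1,6 [-0.42 -1.83]
n 3 row [ 0.003 -0.002 -0.862] [ 0.003 -0.006 -0.002]  total [ 0.01 -0.01 -2.59] [ 0.01 -0.02 -0.01]
```

step_arm([
  [0,0,0,-0.5,0,0,0],
  [0,0,0,-0.5,0,0,0],
  [0,0,0,-0.5,0,0,0],
  [0,0,0,-0.5,0,0,0],
  [0,0,0,-0.4,0,0,0],
  [0,0,0,-0.15,0,0,0],
  [0,0,0,-0.1,0,0,0],
  [0,0,0,0,0,0,0],
  [0,0,0,0,0,0,0],
])

```text
t: 9.33
tcp_pos: [0.5588, -0.2902, 0.084]
tool_rot: [-1.093, 1.278, 1.094]
wrist_force: [-0.5, -0.2, -1.9]
width: 0.0098
```

Run:
```python
from h import *
st(); plan(box(0,-56.5,83.5),80.85)
```

```text
t9.33 tcp [ 0.5588 -0.2902  0.084 ] phi 81.1 tilt [0. 0.] w 0.0098 F [-0.5 -0.2 -1.9] j1,6 [-0.53 -1.95]
n 1 row [ 0.016  0.016 -0.074] [ 0.039  0.004 -0.001]  total [ 0.02  0.02 -0.07] [ 0.04  0.   -0.  ]
```

step_arm([
  [0,0,0,-0.07,0,0,0],
  [0,0,0,-0.04,0,0,0],
  [0,0,0,-0.04,0,0,0],
  [0,0,0,0,0,0,0],
  [0,0,0,0,0,0,0],
])

```text
t: 9.75
tcp_pos: [0.5587, -0.293, 0.0842]
tool_rot: [-1.093, 1.276, 1.096]
wrist_force: [1.6, 4.9, -1.0]
width: 0.0096
```

Run:
```python
from h import *
st(); plan(box(0,-56.5,83.5),80.85)
```

```text
t9.75 tcp [ 0.5587 -0.293   0.0842] phi 81.2 tilt [-0.     0.003] w 0.0096 F [ 1.6  4.9 -1. ] j1,6 [-0.54 -1.95]
n 1 row [0.024 0.026 0.021] [0.052 0.026 0.003]  total [0.02 0.03 0.02] [0.05 0.03 0.  ]
```

step_arm([
  [0.4,0,0,0.02,0,0,0],
  [0.4,0,0,0,0,0,0],
  [0.4,0,0,0,0,0,0],
  [0.4,0,0,0,0,0,0],
  [0.4,-0.5,0,0,0,0,0],
  [0.4,-1,0,0,0,0,0],
  [0.4,-1,0,0,0,0,0],
  [0.4,-1,0,0,0,0,0],
  [0.4,0,0,0,0,0,0],
])

```text
t: 10.5
tcp_pos: [0.56, -0.2957, 0.1976]
tool_rot: [-1.102, 1.275, 1.083]
wrist_force: [0.3, -0.2, 0.9]
width: 0.035
```

Run:
```python
from h import *
st(); plan(box(0,66,220),-9.15)
```

```text
t10.50 tcp [ 0.56   -0.2957  0.1976] phi 81.1 tilt [-0.011 -0.005] w 0.0350 F [ 0.3 -0.2  0.9] j1,6 [-0.54 -1.95]
n 16 row [-0.048  0.209  0.202] [0.94  0.003 0.007]  total [-0.77  3.34  3.23] [15.03  0.05  0.12]
```

step_arm([
  [0.4,-0.05,0.21,0.2,0.94,0,0],
  [0.4,-0.05,0.21,0.2,0.94,0,0],
  [0.4,-0.05,0.21,0.2,0.94,0,0],
  [0.4,-0.05,0.21,0.2,0.94,0,0],
  [0.4,-0.05,0.21,0.2,0.94,0,0],
  [0.4,-0.05,0.21,0.2,0.94,0,0],
  [0.4,-0.05,0.21,0.2,0.94,0,0],
  [0.4,-0.05,0.21,0.2,0.94,0,0],
])

```text
t: 11.17
tcp_pos: [0.5372, -0.2296, 0.201]
tool_rot: [-0.488, 1.515, 0.487]
wrist_force: [0.0, 0.1, 0.4]
width: 0.0352
```

step_arm([
  [0.4,-0.05,0.21,0.2,0.94,0,0],
  [0.4,-0.05,0.21,0.2,0.94,0,0],
  [0.4,-0.05,0.21,0.2,0.94,0,0],
  [0.4,-0.05,0.21,0.2,0.94,0,0],
  [0.4,-0.05,0.21,0.2,0.94,0,0],
  [0.4,-0.05,0.21,0.2,0.94,0,0],
  [0.4,-0.05,0.21,0.2,0.94,0,0],
  [0.4,-0.05,0.21,0.2,0.94,0,0],
  [0.4,0,0,0,0,0,0],
  [0.4,0,0,0,0,0,0],
])

```text
t: 12.0
tcp_pos: [0.5687, -0.1695, 0.2129]
tool_rot: [0.123, 1.567, -0.123]
wrist_force: [-0.5, -0.0, -0.1]
width: 0.0348
```

Run:
```python
from h import *
st(); B=plan(box(0,66,130),-9.15); plan(box(0,66,57),-9.15,start=B)
c=grab("wrist"); cv2.imwrite("pics/5.png",cv2.resize(c["image"][:,:,::-1],(768,576)))
```

```text
t12.00 tcp [ 0.5687 -0.1695  0.2129] phi -9.0 tilt [-0. -0.] w 0.0348 F [-0.5 -0.  -0.1] j1,6 [-0.35 -0.19]
n 3 row [ 0.921 -0.004  0.1  ] [ 0.01  -0.     0.001]  total [ 2.76 -0.01  0.3 ] [ 0.03 -0.    0.  ]
n 3 row [0.811 0.    0.   ] [0. 0. 0.]  total [2.43 0.   0.  ] [0. 0. 0.]
```

View pics/5.png

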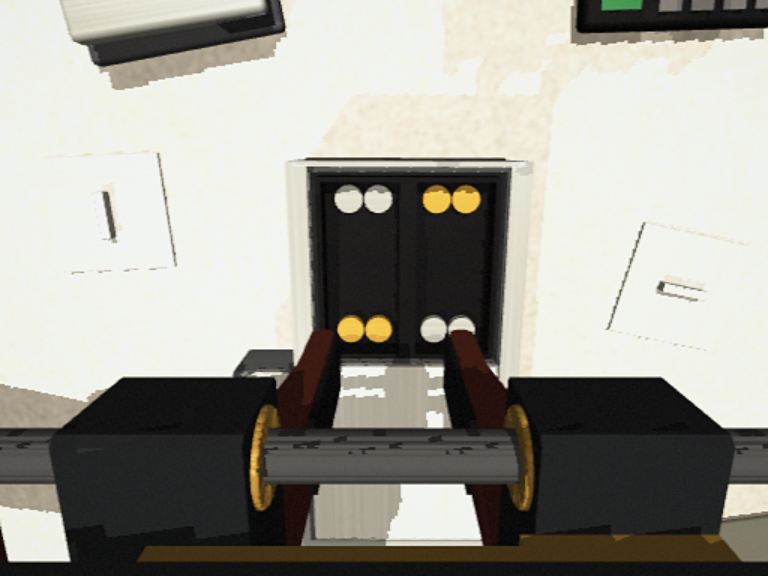

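The lid is open. The tray sits in the well, with its fin at column ~408 and its middle near (408,265). The coins are at the ends, clear of where I'll grip. Next I measure the fin in the box frame.

Run:
```python
from h import *
c=np.load("last_wrist.npz");W=world(c);P=W.reshape(-1,3)
a=np.radians(YAW);Rm=np.array([[np.cos(a),np.sin(a)],[-np.sin(a),np.cos(a)]])
q=np.c_[(P[:,:2]-C)@Rm.T*1000,P[:,2]*1000]
f=q[(abs(q[:,0])<25)&(q[:,1]>30)&(q[:,1]<105)&(q[:,2]>67)&(q[:,2]<80)]
print("fin x",f[:,0].min(),f[:,0].max(),np.median(f[:,2]),len(f))
t=q[(abs(q[:,0])<56)&(q[:,1]>8)&(q[:,1]<124)&(q[:,2]>66)&(q[:,2]<77)]
print("tray",np.percentile(t,[1,99],axis=0).round(1).tolist())
fl=q[(abs(q[:,0])<40)&(q[:,1]>40)&(q[:,1]<100)&(q[:,2]<66)];print("floor",np.median(fl[:,2]))
r=q[(abs(q[:,0])<80)&(q[:,1]>40)&(q[:,1]<105)&(q[:,2]>80)&(q[:,2]<88)];print("rim x",r[:,0].min(),r[:,0].max())
```

```text
fin x -5.0618232273855295 4.974565420617372 73.5910934196335 886
tray [[-53.7, 10.5, 66.6], [53.7, 121.6, 75.2]]
floor 53.6059456601749
rim x -69.36673297653276 69.22493534536844
```

step_arm([
  [0.4,0.9,0,0.1,0,0,0],
  [0.4,0.9,0,0.1,0,0,0],
  [0.4,0.9,0,0.1,0,0,0],
  [0.4,0,0,0,0,0,0],
  [0.4,0.8,0,0,0,0,0],
  [0.4,0.8,0,0,0,0,0],
  [0.4,0.5,0,0,0,0,0],
  [0.4,0,0,0,0,0,0],
  [0.4,0,0,0,0,0,0],
])

```text
t: 12.8
tcp_pos: [0.5772, -0.1712, 0.0697]
tool_rot: [0.125, 1.568, -0.125]
wrist_force: [-0.6, 0.5, 0.4]
width: 0.0347
```

Run:
```python
from h import *
st(); plan(box(0,66,57),-9.15)
```

```text
t12.80 tcp [ 0.5772 -0.1712  0.0697] phi -9.1 tilt [ 0.    -0.001] w 0.0347 F [-0.6  0.5  0.4] j1,6 [-0.34 -0.19]
n 1 row [ 0.422 -0.001  0.01 ] [ 0.003 -0.007 -0.   ]  total [ 0.42 -0.    0.01] [ 0.   -0.01 -0.  ]
```

step_arm([
  [0.4,0.42,0,0.01,0,0,0],
  [0.4,0,0,0,0,0,0],
  [0,0,0,0,0,0,0],
  [0,0,0,0,0,0,0],
  [0,0,0,0,0,0,0],
  [0,0,0,0,0,0,0],
  [0,0,0,0,0,0,0],
  [0,-0.2,0,0,0,0,0],
  [0,-0.3,0,0,0,0,0],
  [0,-0.3,0,0,0,0,0],
  [0,0,0,0,0,0,0],
])

```text
t: 13.72
tcp_pos: [0.579, -0.1713, 0.0834]
tool_rot: [0.125, 1.563, -0.126]
wrist_force: [0.4, -0.1, -2.3]
width: 0.0097
```

```bash
cat >> h.py <<'E'
PY=-4.9; PC=np.array([.5365,.241])
def pad(x,y,z):
    a=np.radians(PY);e=np.array([np.cos(a),np.sin(a)])
    return np.r_[PC+x/1000*e+y/1000*np.array([-e[1],e[0]]),z/1000]
E
python3 - <<'E'
from h import *
st(); B=plan(box(0,66,150),-9.15); print(pad(-50,-65,0)); D=plan(pad(-50,-65,80),-4.9,start=B)
E
```

```text
t13.72 tcp [ 0.579  -0.1713  0.0834] phi -9.2 tilt [-0.001  0.004] w 0.0097 F [ 0.4 -0.1 -2.3] j1,6 [-0.34 -0.18]
n 3 row [-0.74  -0.003 -0.015] [-0.001  0.012  0.002]  total [-2.22 -0.01 -0.05] [-0.    0.04  0.01]
[0.48113064 0.1805084  0.        ]
n 12 row [ 0.194  0.937 -0.385] [-0.059  0.     0.   ]  total [ 2.33 11.25 -4.62] [-0.71  0.    0.  ]
```

step_arm([
  [0,-0.5,0,0,0,0,0],
  [0,-0.7,0,0,0,0,0],
  [0,-0.7,0,0,0,0,0],
  [0,-0.3,0,0,0,0,0],
  [0,0,0.3,-0.1,0,0,0],
  [0,0,0.6,-0.25,-0.06,0,0],
  [0,0,0.9,-0.38,-0.06,0,0],
  [0,0,0.9,-0.38,-0.06,0,0],
  [0,0,0.9,-0.38,-0.06,0,0],
  [0,0,0.9,-0.38,-0.06,0,0],
  [0,0,0.9,-0.38,-0.06,0,0],
  [0,0,0.9,-0.38,-0.06,0,0],
])

```text
t: 14.72
tcp_pos: [0.5249, 0.0291, 0.1447]
tool_rot: [0.091, 1.571, -0.091]
wrist_force: [0.1, -0.7, -2.4]
width: 0.01
```

step_arm([
  [0,0,0.9,-0.38,-0.06,0,0],
  [0,0,0.9,-0.38,-0.06,0,0],
  [0,0,0.9,-0.38,-0.06,0,0],
  [0,0,0.9,-0.38,-0.06,0,0],
  [0,0,0.7,-0.3,-0.06,0,0],
  [0,0,0.5,-0.2,-0.06,0,0],
  [0,0,0.2,-0.1,0,0,0],
  [0,0,0,0,0,0,0],
  [0,0,0,0,0,0,0],
])

```text
t: 15.47
tcp_pos: [0.4779, 0.1826, 0.1456]
tool_rot: [0.06, 1.571, -0.062]
wrist_force: [-0.8, -0.1, -3.1]
width: 0.0099
```

Run:
```python
from h import *
st(); plan(pad(-50,-65,20),-4.9)
c=grab("scene"); W=world(c);P=W.reshape(-1,3)
# refine pad centre from plane texture: corners need eyes
cv2.imwrite("pics/6.png",cv2.resize(c["image"][180:345,250:460,::-1],None,fx=3.5,fy=3.5,interpolation=cv2.INTER_CUBIC))
```

```text
t15.47 tcp [0.4779 0.1826 0.1456] phi -4.5 tilt [-0.001 -0.001] w 0.0099 F [-0.8 -0.1 -3.1] j1,6 [0.3  0.38]
n 5 row [ 0.837 -0.012  0.023] [ 0.015 -0.002  0.002]  total [ 4.19 -0.06  0.12] [ 0.07 -0.01  0.01]
```

View pics/6.png

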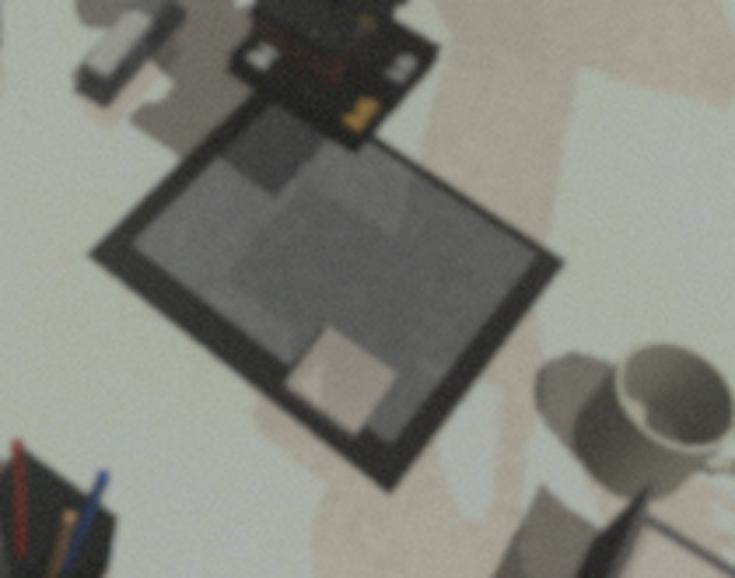

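The tray is level and held over the pad's -x, -y quarter. I lower to just above the surface, then creep down.

step_arm([
  [0,0.5,-0.06,0.1,0,0,0],
  [0,0.9,0,0,0,0,0],
  [0,0.9,0,0,0,0,0],
  [0,0.9,0,0,0,0,0],
  [0,0.6,0,0,0,0,0],
  [0,0.3,0,0,0,0,0],
  [0,0,0,0,0,0,0],
  [0,0,0,0,0,0,0],
])

```text
t: 16.18
tcp_pos: [0.4815, 0.1802, 0.0238]
tool_rot: [0.062, 1.57, -0.063]
wrist_force: [-0.2, -0.3, -3.1]
width: 0.0097
```

step_arm([
  [0,0.1,0,0,0,0,0],
  [0,0.05,0,0,0,0,0],
  [0,0.05,0,0,0,0,0],
  [0,0,0,0,0,0,0],
  [0,0,0,0,0,0,0],
])

```text
t: 16.6
tcp_pos: [0.4813, 0.1809, 0.0178]
tool_rot: [0.062, 1.569, -0.061]
wrist_force: [-0.3, 0.7, -3.4]
width: 0.0099
```

step_arm([
  [0,0.08,0,0,0,0,0],
  [0,0.05,0,0,0,0,0],
  [0,0.04,0,0,0,0,0],
  [0,0,0,0,0,0,0],
  [0,0,0,0,0,0,0],
])

```text
t: 17.02
tcp_pos: [0.4809, 0.1808, 0.0121]
tool_rot: [0.061, 1.57, -0.062]
wrist_force: [-0.1, -0.6, -3.0]
width: 0.0099
```

step_arm([
  [0,0.03,0,0,0,0,0],
  [0,0.03,0,0,0,0,0],
  [0,0,0,0,0,0,0],
])

```text
t: 17.27
tcp_pos: [0.481, 0.1808, 0.0103]
tool_rot: [0.061, 1.57, -0.062]
wrist_force: [-0.4, -0.2, -3.0]
width: 0.0097
```

step_arm([
  [0,0.03,0,0,0,0,0],
  [0,0.03,0,0,0,0,0],
  [0,0,0,0,0,0,0],
])

```text
t: 17.52
tcp_pos: [0.4812, 0.1808, 0.01]
tool_rot: [0.062, 1.57, -0.062]
wrist_force: [-3.9, -1.2, 4.2]
width: 0.01
```

The wrist force reversed, from -3 N to +4 N, so the tray is resting on the pad. I release and rise, then look.

step_arm([
  [0.35,-0.02,0,0,0,0,0],
  [0.35,0,0,0,0,0,0],
  [0.35,0,0,0,0,0,0],
  [0.35,0,0,0,0,0,0],
  [0.35,-0.5,0,0,0,0,0],
  [0.35,-1,0,0,0,0,0],
  [0.35,-1,0,0,0,0,0],
  [0.35,-1,0,0,0,0,0],
  [0.75,-1,0,0,0,0,0],
  [0.75,-1,0,0,0,0,0],
  [0.75,-0.8,0,0,0,0,0],
  [0.75,0,0,0,0,0,0],
])

```text
t: 18.52
tcp_pos: [0.483, 0.1814, 0.2048]
tool_rot: [0.064, 1.561, -0.059]
wrist_force: [-0.2, -0.4, 0.8]
width: 0.0539
```

Run:
```python
from h import *
st(); plan(box(0,66,220),-9.15)
for n in("scene","side"):
    c=grab(n); W=world(c);P=W.reshape(-1,3);P=P[c["range_z"].ravel()>0]
    t=P[(abs(P[:,0]-.481)<.09)&(abs(P[:,1]-.181)<.09)&(P[:,2]>.022)&(P[:,2]<.04)]
    print(n,len(t),cv2.minAreaRect((t[:,:2]*1000).astype(np.float32)),np.percentile(t[:,2],[5,95]))
```

```text
t18.52 tcp [0.483  0.1814 0.2048] phi -4.5 tilt [0.004 0.009] w 0.0539 F [-0.2 -0.4  0.8] j1,6 [0.29 0.37]
n 12 row [-0.042 -0.942  0.377] [ 0.065  0.007 -0.003]  total [ -0.51 -11.3    4.53] [ 0.78  0.09 -0.04]
scene 357 ((480.97015380859375, 179.672607421875), (112.63713073730469, 112.48121643066406), 85.91314697265625) [0.02254007 0.0286215 ]
side 213 ((479.6108703613281, 177.8365936279297), (115.39248657226562, 106.16764068603516), 85.81781768798828) [0.02253384 0.02826427]
```

step_arm([
  [0.75,-0.04,-0.94,0.38,0.06,0,0],
  [0.75,-0.04,-0.94,0.38,0.06,0,0],
  [0.75,-0.04,-0.94,0.38,0.06,0,0],
  [0.75,-0.04,-0.94,0.38,0.06,0,0],
  [0.75,-0.04,-0.94,0.38,0.06,0,0],
  [0.75,-0.04,-0.94,0.38,0.06,0,0],
  [0.75,-0.04,-0.94,0.38,0.06,0,0],
  [0.75,-0.04,-0.94,0.38,0.06,0,0],
  [0.75,-0.04,-0.94,0.38,0.06,0,0],
  [0.75,-0.04,-0.94,0.38,0.06,0,0],
  [0.75,-0.04,-0.94,0.38,0.06,0,0],
  [0.75,-0.04,-0.94,0.38,0.06,0,0],
])

```text
t: 19.62
tcp_pos: [0.5784, -0.1721, 0.21]
tool_rot: [0.122, 1.571, -0.12]
wrist_force: [-0.2, 0.2, 0.0]
width: 0.0658
```

step_arm([
  [0.75,0,0,0,0,0,0],
  [0.75,0,0,0,0,0,0],
])

```text
t: 19.78
tcp_pos: [0.5782, -0.1719, 0.2097]
tool_rot: [0.124, 1.572, -0.122]
wrist_force: [-0.1, -0.2, -0.8]
width: 0.0657
```

Run:
```python
from h import *
st()
c=grab("wrist"); cv2.imwrite("pics/7.png",cv2.resize(c["image"][:,:,::-1],(768,576)))
W=world(c);P=W.reshape(-1,3);a=np.radians(YAW);Rm=np.array([[np.cos(a),np.sin(a)],[-np.sin(a),np.cos(a)]])
q=np.c_[(P[:,:2]-C)@Rm.T*1000,P[:,2]*1000]
t=q[(abs(q[:,0])<45)&(q[:,1]>20)&(q[:,1]<112)&(q[:,2]>42)&(q[:,2]<56)]
print(len(t),np.median(t,axis=0),cv2.minEnclosingCircle(t[:,:2].astype(np.float32)),np.percentile(t,[1,99],axis=0).round(1))
```

```text
t19.78 tcp [ 0.5782 -0.1719  0.2097] phi -9.0 tilt [ 0.001 -0.004] w 0.0657 F [-0.1 -0.2 -0.8] j1,6 [-0.35 -0.19]
1563 [ 2.97967258 65.80810849 48.58299453] ((2.960935592651367, 64.80257415771484), 22.058881759643555) [[-17.3  44.8  44.4]
 [ 22.6  86.1  50.3]]
```

View pics/7.png

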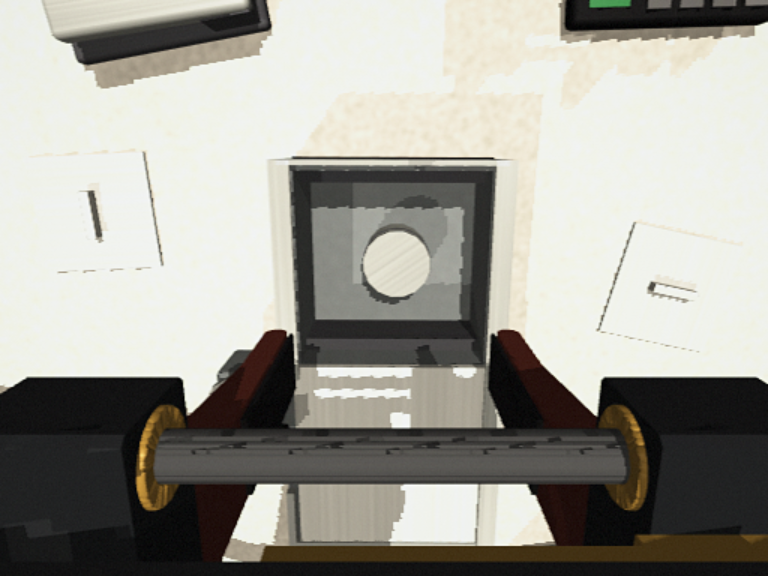

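The tin's top is at (396,264), which is box-frame (3, 65). I descend around it.

Run:
```python
from h import *
B=plan(box(3,65.2,100),-9.15); plan(box(3,65.2,18),-9.15,start=B)
```

```text
n 4 row [ 0.92  -0.013  0.021] [ 0.012 -0.009 -0.003]  total [ 3.68 -0.05  0.08] [ 0.05 -0.03 -0.01]
n 3 row [ 0.911  0.    -0.   ] [0. 0. 0.]  total [ 2.73  0.   -0.  ] [0. 0. 0.]
```

step_arm([
  [0.72,0.92,-0.01,0.02,0,0,0],
  [0.72,0.92,-0.01,0.02,0,0,0],
  [0.72,0.92,-0.01,0.02,0,0,0],
  [0.72,0.92,-0.01,0.02,0,0,0],
  [0.72,0.6,0,0,0,0,0],
  [0.72,0.7,0,0,0,0,0],
  [0.72,0.7,0,0,0,0,0],
  [0.72,0.5,0,0,0,0,0],
  [0.72,0,0,0,0,0,0],
  [0.72,0,0,0,0,0,0],
])

```text
t: 20.67
tcp_pos: [0.5801, -0.1707, 0.0261]
tool_rot: [0.12, 1.57, -0.119]
wrist_force: [-0.5, 0.4, 0.7]
width: 0.0634
```

Run:
```python
from h import *
st(); plan(box(3,65.2,18),-9.15)
```

```text
t20.67 tcp [ 0.5801 -0.1707  0.0261] phi -8.7 tilt [ 0.001 -0.003] w 0.0634 F [-0.5  0.4  0.7] j1,6 [-0.34 -0.19]
n 1 row [ 0.27  -0.062  0.019] [ 0.072 -0.027 -0.008]  total [ 0.27 -0.06  0.02] [ 0.07 -0.03 -0.01]
```

step_arm([
  [0.72,0.24,-0.06,0.02,0,0,0],
  [0.72,0,0,0,0,0,0],
  [0.3,0,0,0,0,0,0],
  [0.3,0,0,0,0,0,0],
  [0.3,0,0,0,0,0,0],
  [0.3,0,0,0,0,0,0],
  [0.3,0,0,0,0,0,0],
  [0.3,-0.1,0,0,0,0,0],
  [0.3,-0.3,0,0,0,0,0],
  [0.3,-0.3,0,0,0,0,0],
  [0.3,0,0,0,0,0,0],
])

```text
t: 21.58
tcp_pos: [0.5826, -0.1746, 0.044]
tool_rot: [0.12, 1.564, -0.121]
wrist_force: [1.0, -0.8, -1.5]
width: 0.0434
```

Run:
```python
from h import *
st(); s,p,M=tool(); B=plan(np.r_[p[:2],.155],-8.9); print(pad(-30,75,0)); plan(pad(-30,75,155),-8.9,start=B)
```

```text
t21.58 tcp [ 0.5826 -0.1746  0.044 ] phi -8.8 tilt [-0.001  0.004] w 0.0434 F [ 1.  -0.8 -1.5] j1,6 [-0.35 -0.19]
n 4 row [-0.925 -0.     0.002] [0.004 0.009 0.002]  total [-3.7  -0.    0.01] [0.02 0.04 0.01]
[0.51301591 0.3182884  0.        ]
n 16 row [ 0.     0.992 -0.302] [-0.  0.  0.]  total [ 0.   15.87 -4.83] [-0.  0.  0.]
```

The tin is gripped at 43.4 mm and lifted. I carry it to the pad's +y side.

step_arm([
  [0.3,-0.6,0,0,0,0,0],
  [0.3,-0.9,0,0,0,0,0],
  [0.3,-0.9,0,0,0,0,0],
  [0.3,-0.9,0,0,0,0,0],
  [0.3,-0.4,0,0,0,0,0],
  [0.3,0,0.5,-0.15,0,0,0],
  [0.3,0,0.9,-0.27,0,0,0],
  [0.3,0,0.9,-0.27,0,0,0],
  [0.3,0,0.9,-0.27,0,0,0],
  [0.3,0,0.9,-0.27,0,0,0],
  [0.3,0,0.9,-0.27,0,0,0],
  [0.3,0,0.9,-0.27,0,0,0],
])

```text
t: 22.58
tcp_pos: [0.5547, 0.011, 0.15]
tool_rot: [0.121, 1.57, -0.12]
wrist_force: [0.9, -0.3, -2.1]
width: 0.0435
```

step_arm([
  [0.3,0,0.9,-0.27,0,0,0],
  [0.3,0,0.9,-0.27,0,0,0],
  [0.3,0,0.9,-0.27,0,0,0],
  [0.3,0,0.9,-0.27,0,0,0],
  [0.3,0,0.9,-0.27,0,0,0],
  [0.3,0,0.9,-0.27,0,0,0],
  [0.3,0,0.9,-0.27,0,0,0],
  [0.3,0,0.9,-0.3,0,0,0],
  [0.3,0,0.9,-0.3,0,0,0],
  [0.3,0,0.9,-0.3,0,0,0],
  [0.3,0,0.7,-0.3,0,0,0],
  [0.3,0,0.3,-0.1,0,0,0],
])

```text
t: 23.58
tcp_pos: [0.5049, 0.3231, 0.1498]
tool_rot: [0.118, 1.571, -0.119]
wrist_force: [-0.4, -0.6, -2.6]
width: 0.0437
```

step_arm([
  [0.3,0,0,0,0,0,0],
  [0.3,0,0,0,0,0,0],
])

```text
t: 23.75
tcp_pos: [0.5067, 0.3198, 0.1508]
tool_rot: [0.119, 1.569, -0.121]
wrist_force: [0.0, -0.5, -2.1]
width: 0.0437
```

Run:
```python
from h import *
st(); plan(pad(-30,75,30),-8.9)
```

```text
t23.75 tcp [0.5067 0.3198 0.1508] phi -8.8 tilt [-0.002 -0.001] w 0.0437 F [ 0.  -0.5 -2.1] j1,6 [0.51 0.66]
n 5 row [ 0.806 -0.003  0.043] [ 0.005 -0.002  0.003]  total [ 4.03 -0.01  0.22] [ 0.02 -0.01  0.02]
```

step_arm([
  [0.3,0.5,0,0.1,0,0,0],
  [0.3,0.9,0,0.1,0,0,0],
  [0.3,0.9,0,0,0,0,0],
  [0.3,0.9,0,0,0,0,0],
  [0.3,0.6,0,0,0,0,0],
  [0.3,0.3,0,0,0,0,0],
  [0.3,0.1,0,0,0,0,0],
  [0.3,0,0,0,0,0,0],
  [0.3,0,0,0,0,0,0],
])

```text
t: 24.5
tcp_pos: [0.5142, 0.319, 0.0277]
tool_rot: [0.122, 1.565, -0.12]
wrist_force: [-0.5, -0.2, -1.6]
width: 0.0435
```

step_arm([
  [0.3,0.1,0,0,0,0,0],
  [0.3,0.06,0,0,0,0,0],
  [0.3,0.04,0,0,0,0,0],
  [0.3,0,0,0,0,0,0],
  [0.3,0,0,0,0,0,0],
])

```text
t: 24.92
tcp_pos: [0.5133, 0.3191, 0.0203]
tool_rot: [0.121, 1.567, -0.121]
wrist_force: [0.1, -0.0, -2.2]
width: 0.0438
```

step_arm([
  [0.3,0.06,0,0,0,0,0],
  [0.3,0.04,0,0,0,0,0],
  [0.3,0.04,0,0,0,0,0],
  [0.3,0,0,0,0,0,0],
  [0.3,0,0,0,0,0,0],
])

```text
t: 25.33
tcp_pos: [0.5132, 0.319, 0.0157]
tool_rot: [0.121, 1.568, -0.121]
wrist_force: [-0.5, 0.5, -2.2]
width: 0.0433
```

step_arm([
  [0.3,0.03,0,0,0,0,0],
  [0.3,0.02,0,0,0,0,0],
  [0.3,0,0,0,0,0,0],
])

```text
t: 25.58
tcp_pos: [0.5132, 0.319, 0.0143]
tool_rot: [0.121, 1.568, -0.121]
wrist_force: [0.4, 0.1, -2.0]
width: 0.0435
```

step_arm([
  [0.3,0.03,0,0,0,0,0],
  [0.3,0.02,0,0,0,0,0],
  [0.3,0,0,0,0,0,0],
])

```text
t: 25.83
tcp_pos: [0.5134, 0.3191, 0.0138]
tool_rot: [0.121, 1.567, -0.12]
wrist_force: [-2.9, -2.1, 4.4]
width: 0.0436
```

step_arm([
  [0.3,0.02,0,0,0,0,0],
  [0.3,0.02,0,0,0,0,0],
  [0.3,0,0,0,0,0,0],
])

```text
t: 26.08
tcp_pos: [0.5134, 0.3192, 0.0138]
tool_rot: [0.121, 1.567, -0.12]
wrist_force: [-6.4, -2.4, 10.5]
width: 0.0434
```

The tin is on the pad. I relax the downward push, open and retreat.

step_arm([
  [0.3,-0.04,0,0,0,0,0],
  [0.3,0,0,0,0,0,0],
  [0.75,0,0,0,0,0,0],
  [0.75,0,0,0,0,0,0],
  [0.75,0,0,0,0,0,0],
  [0.75,0,0,0,0,0,0],
  [0.75,-0.5,0,0,0,0,0],
  [0.75,-1,0,0,0,0,0],
  [0.75,-1,0,0,0,0,0],
  [0.75,-1,0,0,0,0,0],
  [0.75,-1,0,0,0,0,0],
  [0.75,-1,0,0,0,0,0],
])

```text
t: 27.08
tcp_pos: [0.5132, 0.319, 0.1791]
tool_rot: [0.121, 1.567, -0.121]
wrist_force: [-0.7, 0.5, -0.2]
width: 0.0657
```

step_arm([
  [0.75,-1,0,0,0,0,0],
  [0.75,-0.6,-0.5,0,0,0,0],
  [0.75,0,-0.9,0,0,0,0],
  [0.75,0,-0.9,0,0,0,0],
  [0.75,0,-0.9,0,0,0,0],
  [0.75,0,-0.9,0,0,0,0],
  [0.75,0,-0.9,0,0,0,0],
  [0.75,0,-0.6,0,0,0,0],
  [0.75,0,0,0,0,0,0],
])

```text
t: 27.83
tcp_pos: [0.4875, 0.1504, 0.2263]
tool_rot: [0.123, 1.566, -0.124]
wrist_force: [0.7, -0.5, 0.7]
width: 0.0658
```

Run:
```python
from h import *
st()
for n in("scene","side"):
    c=grab(n); W=world(c);P=W.reshape(-1,3);P=P[c["range_z"].ravel()>0]
    t=P[(np.hypot(P[:,0]-.513,P[:,1]-.319)<.035)&(P[:,2]>.034)&(P[:,2]<.06)]
    print(n,"tin",len(t),t.mean(0).round(3),cv2.minEnclosingCircle((t[:,:2]*1000).astype(np.float32)),np.median(t[:,2]))
    t=P[(abs(P[:,0]-.481)<.08)&(abs(P[:,1]-.181)<.08)&(P[:,2]>.02)&(P[:,2]<.04)]
    if len(t)>20: print("tray",cv2.minAreaRect((t[:,:2]*1000).astype(np.float32)),np.median(t[:,2]))
    r=box(0,-56.5,90); t=P[(np.hypot(P[:,0]-r[0],P[:,1]-r[1])<.04)&(P[:,2]>.086)&(P[:,2]<.1)]
    print("rib",cv2.minAreaRect((t[:,:2]*1000).astype(np.float32)) if len(t)>9 else len(t),"expected",r)
c=np.load("last_scene.npz");d=np.load("last_side.npz")
A=c["image"][100:360,120:480,::-1]; B=d["image"][110:350,150:420,::-1]
cv2.imwrite("pics/8.png",cv2.resize(A,None,fx=2.2,fy=2.2,interpolation=cv2.INTER_CUBIC));cv2.imwrite("pics/9.png",cv2.resize(B,None,fx=2.4,fy=2.4,interpolation=cv2.INTER_CUBIC))
```

```text
t27.83 tcp [0.4875 0.1504 0.2263] phi -9.0 tilt [-0.001  0.001] w 0.0658 F [ 0.7 -0.5  0.7] j1,6 [0.23 0.39]
scene tin 212 [0.515 0.32  0.041] ((513.6686401367188, 319.43096923828125), 23.492155075073242) 0.040624316627517865
tray ((481.6211242675781, 179.59535217285156), (112.82842254638672, 110.83757019042969), 85.60657501220703) 0.02523269541285167
rib ((560.7500610351562, -293.65338134765625), (14.365754127502441, 49.0964241027832), 79.5679931640625) expected [ 0.55801539 -0.29228106  0.09      ]
side tin 100 [0.513 0.315 0.04 ] ((513.168212890625, 318.2650451660156), 22.847797393798828) 0.04053390661931161
tray ((480.07855224609375, 179.16790771484375), (116.7719955444336, 106.15717315673828), 85.43093872070312) 0.024752658627294366
rib ((558.4437866210938, -293.3517150878906), (11.254281997680664, 48.06875991821289), 81.77698516845703) expected [ 0.55801539 -0.29228106  0.09      ]
```

View pics/8.png

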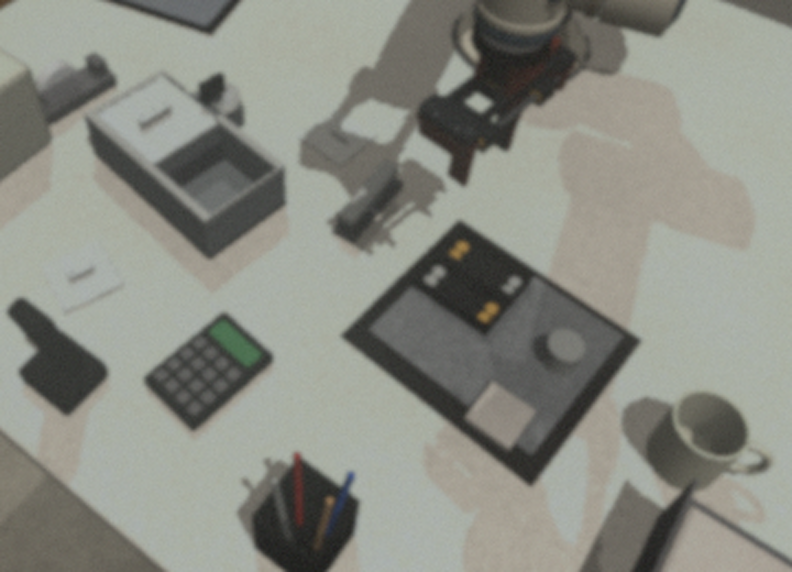

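View pics/9.png

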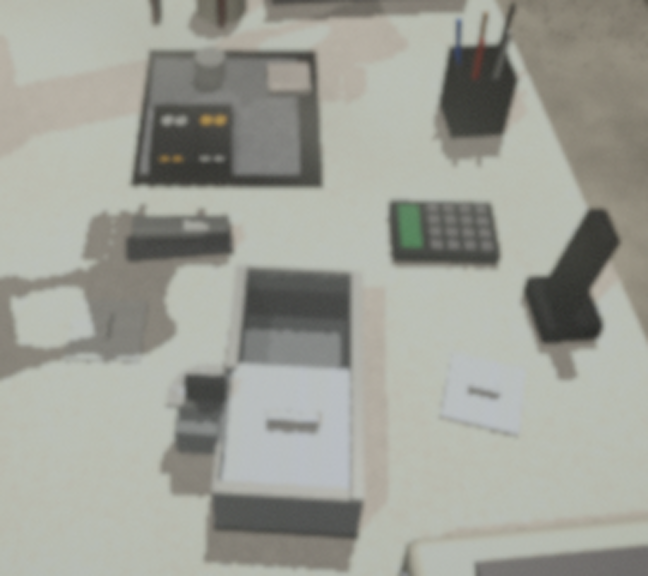

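Both pictures agree: the lid is fully open in its runners and the knob is at its stop. The tray stands flat on the pad at (470,275) in the scene crop, with the tin upright at (565,346). The notes, stapler, calculator, tape dispenser and mug are all in place. Handing in.

```bash
python3 -c "
from workcell import bot
print(bot.hand_in())"
```

```text
the job is handed in; nothing more can be done
None
```

The stamp tin is out of the cash box and standing on the desk pad beside the coin tray. I handed the job in at about 28 s of the 72 s limit. I turned the knob anticlockwise to its stop in one grasp, slid the lid to its end stop, then lifted out the tray and the tin. Each was set down by creeping until the wrist force showed contact (about 4 N for the tray, 10 N at most for the tin).

Last checks:
- **Knob:** its bar was at -9.0° against a box yaw of -9.15° just after turning, so it was at the stop. The final pictures agree.
- **Lid:** the rib measured within 1–3 mm of its fully open position in both cameras, and the lid is still in its runners.
- **Tray:** it is flat and upright on the pad at about (0.481, 0.180) m, with its top at about 25 mm (26 mm expected).
- **Tin:** it is upright on the pad at about (0.513, 0.319) m. The depth points gave a median height of 40.6 mm (41 mm expected at the top).
- **Everything else:** the notes, stapler, calculator, tape dispenser and mug looked unmoved in the final pictures; I did not measure their positions.
- **Robot:** the gripper is open and clear of everything.

No check failed. The two cameras differed by 1–2 mm, which is within the calibration error.

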